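Stir the freshly oiled wooden balls

TASK

The freshly oiled wooden balls in the steel tin must not dry stuck together. Take the blue-handled stirrer and, with its foot down among the balls just above the bottom, stir anticlockwise (seen from above) in at least two full wide circles around the tin's middle, so that the balls get moved about. Then stand the stirrer upright again on the middle of its green mat and let go, with all the balls still in the tin.

Things in the scene. Friction and masses are not known exactly. Their poses are not given: they have to be found in the camera images.
- stirrer_grip (a point): centre of the stirrer's blue square handle, 24 x 24 and 70 high. The stirrer: loose, 220 tall, 0.15 to 0.24 kg, stands by itself on its round steel foot (diameter 34, 22 high) on the green mat; thin pale shaft (diameter 14) between. z up along the shaft; x, y square to the handle's faces. A mallet and a brush in a jar, about as tall, stand 90 mm or more from its axis
- stirrer_foot (a point): centre of the underside of the stirrer's steel foot, 185 straight below stirrer_grip along the shaft; same axes as stirrer_grip
- tin: open round steel tin with the six wooden balls, fixed to the table (not the red tub of bolts): outer diameter 172 at the rim, inner 160, 80 high, floor 5 thick. Origin: centre of its underside, on the table; z up; turned any way. At first the balls lie in a ring along the wall, about 54 from the middle, and leave a clear circle at least 56 across in the middle
- mat: flat green square mat, 110 x 110 x 5 thick, fixed to the table, on which the stirrer stands. Origin: centre of its underside, on the table; z up, x and y along its edges
- ball1_center (a point): centre of loose wooden ball 1 of 6 in the steel tin: diameter 36, 18 g, rolls easily, dark brown wood. Axes mean nothing
- ball2_center (a point): centre of loose wooden ball 2 of 6 in the steel tin: diameter 36, 18 g, rolls easily, pale wood. Axes mean nothing
- ball3_center (a point): centre of loose wooden ball 3 of 6 in the steel tin: diameter 36, 18 g, rolls easily, dark brown wood. Axes mean nothing
- ball4_center (a point): centre of loose wooden ball 4 of 6 in the steel tin: diameter 36, 18 g, rolls easily, pale wood. Axes mean nothing
- ball5_center (a point): centre of loose wooden ball 5 of 6 in the steel tin: diameter 36, 18 g, rolls easily, dark brown wood. Axes mean nothing
- ball6_center (a point): centre of loose wooden ball 6 of 6 in the steel tin: diameter 36, 18 g, rolls easily, pale wood. Axes mean nothing
Not all that is in view belongs to the job. What is shaped like the part that bears ball1_center but red is not meant.

How it is judged:
By the outcome, as a careful person would: the job done as asked, in the order asked, and still so for the second after the job is handed in, with the robot touching nothing.
It also fails if it takes over 64 s, if anything falls off the work surface, if the arm or the gripper's body presses on something with over 40 N, if the wrist force passes 120 N, or if a joint passes its speed limit or range.

ROBOT

A 6-joint arm with a two-finger parallel gripper is mounted at the origin on the work surface. World frame = base frame: x ahead of the robot, y to its left, z up, the work surface at z = 0. Lengths are in mm, angles in rad, forces in N, time in s.
With the tool pointing down it reaches from about 350 to 975 mm from the base axis. Payload 17.4 kg.
Tool frame: the origin (TCP) lies between the finger pads; the fingertips stand 19 mm ahead of it and the grasp point (between the pads) is the TCP; z points along the fingers, y is the line along which they close (so a half turn about z gives the same grasp; the last joint's range is limited). The gripper opens to 85 mm and grips with 20 to 120 N. Pads are 22 mm wide; open, the fingers measure 114 mm over their backs; the gripper's body (76 mm by 85 mm) begins 54 mm behind the grasp point. The pads swing forward as they close: fully open they stand 13 mm farther back than shut.
Start: joints at [1.109, 0.116, 1.442, -0, 1.584, -0.038], TCP at [277.587, 615.287, 250.303] pointing down, gripper open.
Joint ranges: [-2.83, 2.83], [-0.83, 2.19], [0.07, 2.5], [-1.14, 4.28], [0.01, 3], [-2.97, 2.97]. Speed limits (rad/s): [1.89, 1.89, 2.22, 3.14, 3.14, 3.14].

INTERFACE

Orientations are given as [roll, pitch, yaw] about the fixed x, y, z axes, in that order (R = Rz(yaw) Ry(pitch) Rx(roll)).
In Python, from plant import robot, viewer gives the robot as it stands. The module is installed in compiled form; this text tells all that it offers.
- The arm moves only by the tool servo_tool, never from a script. Its argument "steps" is one flat list of numbers, 6 for each row, row after row: the shift along the tool's x, y, z in units of 300 mm (1.0 is 300 mm), then the turn, a rotation vector about the tool's x, y, z in units of 90 degrees (1.0 is 90 degrees). A call has 1 to 5 rows; each row is the pose to reach, as a shift and turn from the pose commanded when the call began, along the tool's axes at that moment; what a row does not reach only later rows make up. A row lasts 1/10 s, in which the tool goes at most 50 mm and 8.59 degrees, less where a joint would pass 70% of its speed; a pose out of reach is approached as far as the arm can. A call with a number of a shift or a turn outside -1 to 1 is refused whole. A call with a gripper value outside its range is refused whole. "gripper" is the closure, from -1 (fully open) to 1 (shut), set as the call begins (left out, the last holds). The fingers move at their own pace and stop on an object; "newtons" is the grip in N (left out, the last holds). Time passes only in rows, so rows that repeat a pose let the fingers close. It gives the time, the measured TCP pose, the force, the opening and the grip force at its end, in the units of the state.
- robot.observe(): the state, without advancing time (a new reading comes with each control period).
- viewer.grab_frame(name): name is "scene" or "top"; returns a dict with "pixels" (480x640x3 uint8, red, green, blue), "K" (3x3 intrinsics, pixels), "position" and "attitude" of the camera in the world. Camera axes: x right, y up, looking along -z (the intrinsics and any distortion apply to the point x, -y, -z); pixel columns grow to the right and rows downward; lengths in mm; the calibration is good to about 2 mm. A picture is of the moment at which its call begins. There is no depth.
- robot.finish_job(): hands the job in; it is judged then, once.
Trained networks look in the newest picture that a camera, given by its name, has taken for a name from the list of things; names that differ only in an ending like _2 or _b are one class to them, and where a whole thing is asked for, a point or a joint stands for the part that bears it (a point fixed in the world has none). Each returns a list of dicts, best first, with "confidence" (0 to 1); they miss things now and then, are a little off and sometimes report something else, mostly with a low value. They report only what shows in the picture. A call takes as long as a camera call. They do not tell look-alikes from the thing itself.
- viewer.search_frame(camera, name): "rect" ([left, top, right, bottom] in pixels, round what is visible of it).
- viewer.silhouettes(camera, name): "region" (480x640 bool, what is visible of it) and "rect" ([left, top, right, bottom] in pixels, round what is visible of it).
The state is a dict: "t": time; "joints": joint angles; "joint_velocities": joint speeds; "joint_efforts": joint torques, N m; "position": TCP position; "tool_rot": TCP orientation; "wrist_force": force on the tool from outside, world axes, zero at the start; "wrist_torque": the same for the moment, N m; "opening": finger opening in mm; "finger_force": force on a finger pad.
Only numpy, scipy, OpenCV 4.12 (cv2) and the standard library are available. Lean on these libraries where they do the work, as an engineer would, in place of code of your own. Each camera call takes 0.05 s, during which the arm holds its last target. There are 200 camera calls.

## Working session

There is one attempt and no reset: what is moved stays moved. The work goes in short steps, Python scripts to look and compute and a tool call to move; the robot and the scene stay as the last step left them, time stands still between calls to the robot, and variables do not carry over. Pictures are saved under pics/ and viewed, at most 10 in all, crops included, and the job is handed in when it is done.

Besides the shell and the picture viewer there is one more tool, called after "Emit:" as name(argument=value, ...) on one line, values as JSON. servo_tool: Moves the arm, as the interface text tells. Its arguments: {"type":"object","properties":{"steps":{"type":"array"},"gripper":{"type":"number"},"newtons":{"type":"number"}},"required":["steps"]}

```bash
mkdir -p pics; cat > h.py <<'E'
import numpy as np, cv2
from plant import robot, viewer
from scipy.spatial.transform import Rotation as R
def att(f):
    a=np.array(f["attitude"],float)
    return a if a.shape==(3,3) else (R.from_quat(a).as_matrix() if a.size==4 else R.from_euler('xyz',a).as_matrix())
def ray(f,u,v):
    d=np.linalg.inv(f["K"])@[u,v,1]; return att(f)@(d*[1,-1,-1])
def onz(f,u,v,z):
    p=np.array(f["position"]);d=ray(f,u,v); return p+d*(z-p[2])/d[2]
def proj(f,P):
    c=att(f).T@(np.array(P)-f["position"]); q=np.array(f["K"])@(c*[1,-1,-1]); return q[:2]/q[2]
E
python3 - <<'E'
from h import *
print(robot.observe())
F={}
for c in("scene","top"):
    f=F[c]=viewer.grab_frame(c); print({k:v for k,v in f.items() if k!="pixels"})
    cv2.imwrite(f"pics/{c}0.png",f["pixels"][:,:,::-1])
    for n in("stirrer_grip","stirrer_foot","tin","mat","ball1_center","ball2_center"):
        print(c,n,[(np.round(r["rect"]).tolist(),round(r["confidence"],2)) for r in viewer.search_frame(c,n)])
E
```

```text
{'t': 0.0, 'joints': array([ 1.10917401e+00,  1.16470570e-01,  1.44227176e+00,  4.95703980e-06,
        1.58403373e+00, -3.77605665e-02]), 'joint_velocities': array([ 0.00089703, -0.00057113, -0.00204479,  0.00041601,  0.00104013,
       -0.00048783]), 'joint_efforts': array([-2.40044457e-03, -7.31998587e+01, -6.32489848e+01, -1.28710562e-04,
        6.28747599e-03,  7.64824244e-05]), 'position': array([277.51806195, 615.11259429, 249.56853243]), 'tool_rot': array([-3.14041028e+00, -4.96286195e-05,  2.71773093e+00]), 'wrist_force': array([-0.1676132 ,  0.02134115,  1.15839719]), 'wrist_torque': array([-0.05479593, -0.0205037 , -0.02339501]), 'finger_force': 0.0, 'opening': 85.23501472374}
{'K': array([[566.34120181,   0.        , 307.56082019],
       [  0.        , 566.34120181, 240.29691415],
       [  0.        ,   0.        ,   1.        ]]), 'position': array([ 986.273501  , -872.08049844,  776.43679224]), 'attitude': array([ 0.98524379, -0.00106246,  0.50678771])}
scene stirrer_grip [([365.0, 208.0, 383.0, 301.0], 0.87)]
scene stirrer_foot [([363.0, 202.0, 384.0, 304.0], 0.59)]
[... 265 characters left out ...]
[476.9107566 ,   0.        , 320.1974185 ],
       [  0.        , 476.9107566 , 240.03223976],
       [  0.        ,   0.        ,   1.        ]]), 'position': array([357.52377095, -10.32277828, 990.38009486]), 'attitude': array([ 0.2142718 ,  0.00172464, -1.49042286])}
top stirrer_grip [([315.0, 163.0, 328.0, 214.0], 0.9)]
top stirrer_foot [([308.0, 162.0, 326.0, 215.0], 0.96)]
top tin [([123.0, 219.0, 215.0, 307.0], 0.7), ([175.0, 284.0, 191.0, 299.0], 0.41)]
top mat [([297.0, 174.0, 357.0, 233.0], 0.64)]
top ball1_center [([190.0, 179.0, 210.0, 197.0], 0.75), ([185.0, 241.0, 205.0, 260.0], 0.57), ([259.0, 249.0, 276.0, 269.0], 0.56)]
top ball2_center [([158.0, 233.0, 177.0, 251.0], 0.49)]
```

View pics/scene0.png

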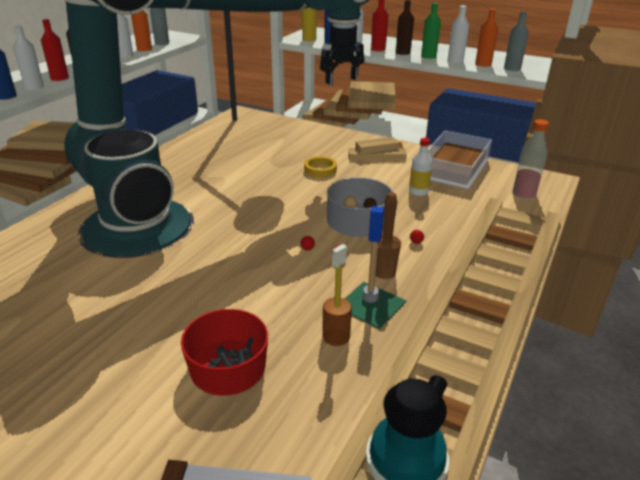

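View pics/top0.png

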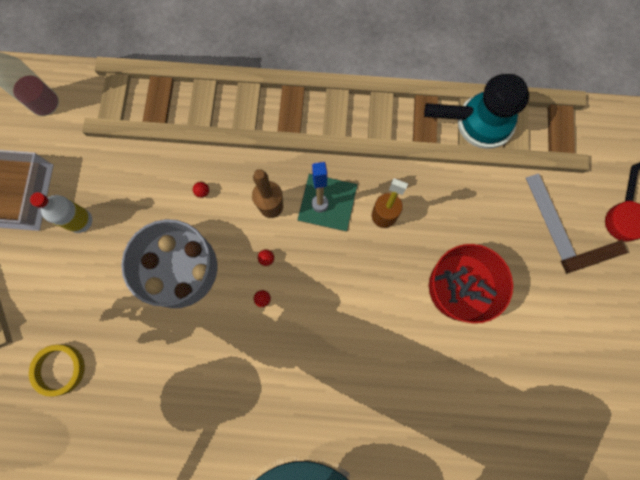

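The top view shows the blue-handled stirrer at (320,163–210) on the green mat at (328,202). The mallet is at (268,195) and the brush jar at (387,207). The steel tin with its balls is at (169,264). The red tub at (471,283) and the red balls at (201,189), (266,257) and (262,298) are not meant. Next I'll fit poses and check a crop.

```bash
cat > fit.py <<'E'
from h import *
from scipy.optimize import minimize
def box(x,y,yaw,s,z0,z1):
    c,n=np.cos(yaw),np.sin(yaw); h=s/2
    return [(x+c*a-n*b,y+n*a+c*b,z) for a,b in((-h,-h),(h,-h),(h,h),(-h,h)) for z in(z0,z1)]
def mask(f,lo,hi):
    hsv=cv2.cvtColor(f["pixels"],cv2.COLOR_RGB2HSV); return cv2.inRange(hsv,lo,hi)
def pick(m,uv):
    n,l,s,c=cv2.connectedComponentsWithStats(m); i=1+np.argmin(np.hypot(*(c[1:]-uv).T)+1000*(s[1:,4]<25)); return (l==i)
def hullmask(f,P,S=4):
    q=np.array([proj(f,p) for p in P]); h=cv2.convexHull(((q+.5)*S*16).astype(np.float32)).astype(np.int32)
    im=np.zeros((480*S,640*S),np.uint8); cv2.fillConvexPoly(im,h,255,shift=4)
    return cv2.resize(im,(640,480),interpolation=cv2.INTER_AREA)/255.
def fitbox(views,s,z0,z1,x0):
    def cost(p): return sum(np.abs(hullmask(f,box(p[0],p[1],p[2],s,z0,z1))-m).sum() for f,m in views)
    best=None
    for yaw in np.arange(0,1.57,.2):
        r=minimize(cost,[x0[0],x0[1],yaw],method="Nelder-Mead",options=dict(initial_simplex=[[x0[0],x0[1],yaw],[x0[0]+6,x0[1],yaw],[x0[0],x0[1]+6,yaw],[x0[0],x0[1],yaw+.2]],maxiter=90))
        if best is None or r.fun<best.fun: best=r
    return best.x,best.fun
E
python3 - <<'E'
from fit import *
T=viewer.grab_frame("top");S=viewer.grab_frame("scene")
bT=pick(mask(T,(105,120,60),(130,255,255)),(320,174)); bS=pick(mask(S,(105,120,60),(130,255,255)),(376,224))
print(bT.sum(),bS.sum())
g=onz(T,320,165,225)
for nm,v in(("both",[(T,bT),(S,bS)]),("top",[(T,bT)]),("scene",[(S,bS)])): print(nm,fitbox(v,24,155,225,g))
m=pick(mask(T,(65,60,20),(95,255,255)),(328,205)); print("mat",m.sum(),fitbox([(T,m)],110,4,5,onz(T,328,203,5)))
# foot
for r in viewer.silhouettes("top","tin")[:2]:
    c,_=cv2.findContours(r["region"].astype(np.uint8),cv2.RETR_EXTERNAL,cv2.CHAIN_APPROX_NONE); c=max(c,key=len)[:,0]
    P=np.array([onz(T,u,v,80)[:2] for u,v in c]); (x,y),rad=cv2.minEnclosingCircle(P.astype(np.float32)); print("tin",r["confidence"],len(c),x,y,rad)
im=T["pixels"][140:320,110:370,::-1]; cv2.imwrite("pics/crop1.png",cv2.resize(im,None,fx=3,fy=3,interpolation=cv2.INTER_CUBIC))
E
```

```text
309 443
both (array([6.46135834e+02, 1.71721498e+01, 2.87419868e-01]), np.float64(151.28235294117647))
top (array([647.39757145,  15.95381621,   1.65463595]), np.float64(68.42745098039215))
scene (array([644.63403146,  20.82315253,   1.91566507]), np.float64(46.83921568627451))
mat 1827 (array([658.18373827,   0.91924653,   1.42314938]), np.float64(704.4117647058824))
tin 0.87 262 484.2183837890625 292.1214904785156 94.96257781982422
```

View pics/crop1.png

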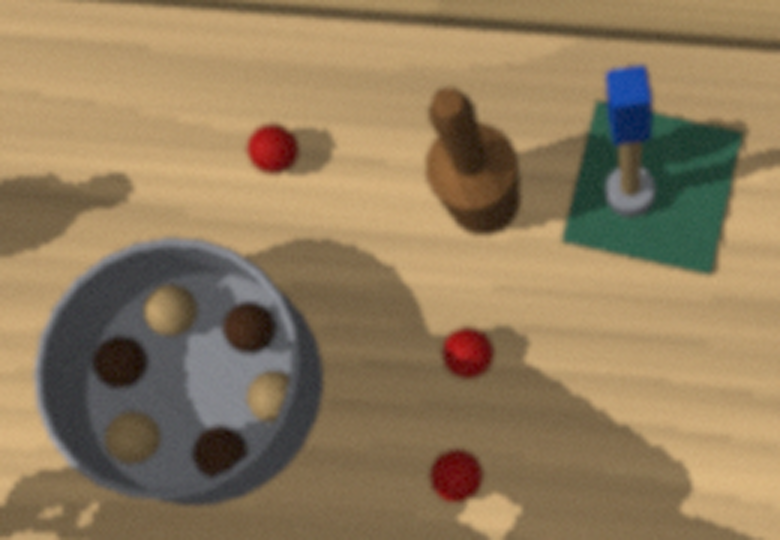

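The crop shows only the stirrer with a blue handle, at (320,163–210) standing on the mat, so that is the one meant. The mallet and brush have no blue. The steel tin at (169,264) holds six wooden balls, three dark and three pale. I'll refine the tin and mat fits next.

```bash
python3 - <<'E'
from fit import *
T=viewer.grab_frame("top");S=viewer.grab_frame("scene")
C=[onz(T,u,v,5)[:2] for u,v in((309,173.7),(358.3,183.3),(348,230.7),(298,220))]
C=np.array(C);print("mat",C.mean(0),np.hypot(*(C-np.roll(C,1,0)).T),np.arctan2(*(C[1]-C[0])[::-1]))
# mat fit masked away from stirrer
m=pick(mask(T,(65,60,20),(95,255,255)),(328,205)).astype(np.uint8)
c,_=cv2.findContours(m,0,1); r=cv2.minAreaRect(cv2.convexHull(np.vstack([np.array([onz(T,*q,5)[:2] for q in k[:,0]]) for k in c if len(k)>10]).astype(np.float32)));print("mat rect",r)
def tin(p,rb): 
    a=np.arange(0,6.28,.1); return [(p[0]+R_*np.cos(t),p[1]+R_*np.sin(t),z) for R_,z in((86,80),(rb,0)) for t in a]
rt=viewer.silhouettes("top","tin")[0]["region"]; rs=[q for q in viewer.silhouettes("scene","tin")][0]["region"]
def fill(m):
    c,_=cv2.findContours(m.astype(np.uint8),0,1);o=np.zeros((480,640),np.uint8);cv2.fillConvexPoly(o,cv2.convexHull(max(c,key=len)),1);return o
for nm,v in(("top",[(T,fill(rt))]),("scene",[(S,fill(rs))]),("both",[(T,fill(rt)),(S,fill(rs))])):
    f=lambda p:sum(np.abs(hullmask(F,tin(p,p[2]))-M).sum() for F,M in v)
    r=minimize(f,[482,290,84],method="Nelder-Mead",options=dict(initial_simplex=[[482,290,84],[488,290,84],[482,296,84],[482,290,78]]));print("tin",nm,r.x,r.fun)
# foot: bright gray circle center estimate
for z,uv in((27,(320,202)),):print("foot px->",onz(T,*uv,z))
print("proj foot top,bottom",proj(T,(646.5,17,27)),proj(T,(646.5,17,5)),proj(S,(646.5,17,190)))
mal=onz(T,270,207,0);print("mallet base",mal,"jar",onz(T,386,217,0),"mallet top",onz(T,260,177,220),"brush top",onz(T,398,187,220))
for n in range(1): 
  for u,v in((166.7,243),(192.7,249),(199.5,272),(183,290),(154,285.7),(150,260)):print("ball",onz(T,u,v,23)[:2])
E
```

```text
mat [656.77033291  -2.05649028] [106.76587082 109.36317434 108.34154427 108.97611403] -1.693502426220734
mat rect ((656.6236572265625, 0.01915740966796875), (105.62301635742188, 105.23334503173828), 81.77481842041016)
tin top [487.77101065 302.0485069   83.79912279] 101.61176470588236
tin scene [478.37612663 296.81400027  70.73157688] 438.69019607843137
tin both [487.11147106 301.50704848  82.88018509] 689.3921568627451
foot px-> [647.94596041  15.15340209  27.        ]
proj foot top,bottom [319.06961848 202.59075771] [319.11094246 205.55382184] [375.88407433 224.02177358]
mallet base [636.2756267  122.53011579   0.        ] jar [ 633.95313633 -128.09974495    0.        ] mallet top [625.80031291 115.43770019 220.        ] brush top [ 626.67450656 -119.50854545  220.        ]
ball [535.50081031 325.11408349]
ball [527.22806208 269.59262575]
ball [480.72886458 249.13832779]
ball [441.45492415 277.61243932]
ball [445.40963308 337.69706565]
ball [497.29880492 354.08709062]
```

```bash
cat > to.py <<'E'
from h import *
import sys
def to(x,y,z,yaw):
    s=robot.observe(); M=R.from_euler('xyz',s["tool_rot"]); G=R.from_euler('xyz',[np.pi,0,yaw])
    print("t",s["t"],"pos",s["position"].round(1),"rot",s["tool_rot"].round(3),"F",s["wrist_force"].round(1),"open",round(s["opening"],1))
    print("shift",(M.inv().apply(np.array([x,y,z])-s["position"])/300).round(4),"turn",((M.inv()*G).as_rotvec()/(np.pi/2)).round(4))
if __name__=="__main__": to(*map(float,sys.argv[1:5]))
E
python3 to.py 647 16.5 285 1.77
```

```text
t 1.05 pos [277.6 615.3 250.3] rot [-3.142 -0.     2.718] F [ 0.3  0.4 -0.1] open 85.1
shift [-1.9433 -1.3129 -0.1157] turn [-0.     -0.      0.6034]
```

Emit:
servo_tool(steps=[-0.138,-0.093,-0.08,0,0,0,-0.276,-0.186,-0.116,0,0,0,-0.414,-0.28,-0.116,0,0,0,-0.552,-0.373,-0.116,0,0,0,-0.69,-0.466,-0.116,0,0,0], gripper=-1)

```text
t: 1.55
position: [406.2, 406.2, 285.4]
tool_rot: [3.141, 0.0, 2.718]
wrist_force: [1.1, 1.3, 0.2]
opening: 85.5
finger_force: 0.0
```

Emit:
servo_tool(steps=[-0.138,-0.093,0,0,0,0,-0.276,-0.186,0,0,0,0,-0.414,-0.28,0,0,0,0,-0.552,-0.373,0,0,0,0,-0.69,-0.466,0,0,0,0])

```text
t: 2.05
position: [537.4, 193.4, 285.4]
tool_rot: [3.141, 0.001, 2.718]
wrist_force: [0.5, 1.9, 0.5]
opening: 84.9
finger_force: 0.0
```

Emit:
servo_tool(steps=[-0.138,-0.093,0,0,0,0.09,-0.276,-0.186,0,0,0,0.18,-0.414,-0.28,0,0,0,0.27,-0.552,-0.373,0,0,0,0.36,-0.563,-0.381,0,0,0,0.45])

```text
t: 2.55
position: [645.4, 17.3, 284.2]
tool_rot: [-3.14, 0.0, 2.001]
wrist_force: [-0.4, 0.4, -0.8]
opening: 85.7
finger_force: 0.0
```

```bash
python3 to.py 647 16.5 285 1.77; python3 to.py 647 16.5 190 1.77
```

```text
t 2.55 pos [645.4  17.3 284.2] rot [-3.14   0.     2.001] F [-0.4  0.4 -0.8] open 85.7
shift [-0.0046  0.0036 -0.0027] turn [-0.0007  0.0004  0.1472]
t 2.55 pos [645.4  17.3 284.2] rot [-3.14   0.     2.001] F [-0.4  0.4 -0.8] open 85.7
shift [-0.0045  0.0039  0.3139] turn [-0.0007  0.0004  0.1472]
```

Emit:
servo_tool(steps=[-0.004,0.004,0,0,0,0.08,-0.004,0.004,0.03,0,0,0.147,-0.004,0.004,0.1,0,0,0.147,-0.004,0.004,0.17,0,0,0.147,-0.004,0.004,0.24,0,0,0.147])

```text
t: 3.05
position: [645.3, 21.1, 212.3]
tool_rot: [3.141, 0.0, 1.78]
wrist_force: [0.3, -0.6, -0.9]
opening: 85.5
finger_force: 0.0
```

Emit:
servo_tool(steps=[0,0,0.05,0,0,0,0,0,0.074,0,0,0,0,0,0.074,0,0,0])

```text
t: 3.35
position: [645.1, 21.2, 190.3]
tool_rot: [-3.141, -0.0, 1.78]
wrist_force: [-0.3, 0.1, -0.1]
opening: 85.4
finger_force: 0.0
```

```bash
python3 to.py 647 16.5 190 1.77; python3 - <<'E'
from h import *
a,b=[viewer.grab_frame(c)["pixels"][:,:,::-1] for c in("top","scene")]
a=a[140:240,250:400];b=b[160:310,300:450]
cv2.imwrite("pics/g1.png",np.hstack([cv2.resize(a,(400,267)),cv2.resize(b,(400,400))[60:327]]))
E
```

```text
t 3.35 pos [645.1  21.2 190.3] rot [-3.141 -0.     1.78 ] F [-0.3  0.1 -0.1] open 85.4
shift [-0.0166  0.0029  0.0008] turn [-0.0007 -0.0002  0.0064]
```

View pics/g1.png

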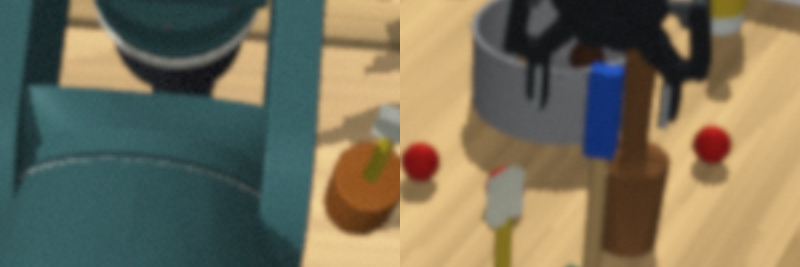

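The blue handle (crop 605,110) stands between the open fingers (535 and 668). The TCP is about 4 mm too far in y, so I'll correct that and then close.

Emit:
servo_tool(steps=[-0.012,0.003,0,0,0,0,-0.012,0.003,0,0,0,0,-0.012,0.003,0,0,0,0])

```text
t: 3.75
position: [647.1, 17.7, 191.4]
tool_rot: [3.141, 0.0, 1.78]
wrist_force: [-1.1, -0.1, 0.8]
opening: 85.5
finger_force: 0.0
```

Emit:
servo_tool(steps=[0,0,0,0,0,0,0,0,0,0,0,0,0,0,0,0,0,0,0,0,0,0,0,0,0,0,0,0,0,0], gripper=1, newtons=60)

```text
t: 4.25
position: [647.0, 17.8, 191.0]
tool_rot: [3.141, 0.0, 1.78]
wrist_force: [0.4, -0.4, 3.2]
opening: 23.3
finger_force: 58.8
```

Emit:
servo_tool(steps=[0,0,0,0,0,0,0,0,0,0,0,0,0,0,0,0,0,0,0,0,0,0,0,0,0,0,0,0,0,0])

```text
t: 4.75
position: [647.0, 17.8, 191.0]
tool_rot: [3.141, 0.0, 1.78]
wrist_force: [-0.0, 0.6, 3.0]
opening: 23.4
finger_force: 58.8
```

Emit:
servo_tool(steps=[0,0,-0.04,0,0,0,0,0,-0.12,0,0,0,0,0,-0.22,0,0,0,0,0,-0.32,0,0,0,0,0,-0.38,0,0,0])

```text
t: 5.25
position: [647.0, 17.8, 307.9]
tool_rot: [3.139, 0.0, 1.78]
wrist_force: [0.7, -0.0, -1.8]
opening: 23.2
finger_force: 58.6
```

```bash
python3 - <<'E'
from h import *
s=robot.observe();print(s["t"],s["position"],s["wrist_force"],s["wrist_torque"],s["opening"])
a,b=[viewer.grab_frame(c)["pixels"][:,:,::-1] for c in("top","scene")]
a=a[100:250,250:400];b=b[140:340,290:490]
cv2.imwrite("pics/g2.png",np.hstack([cv2.resize(a,(400,400)),cv2.resize(b,(400,400))]))
E
```

```text
5.25 [647.04588411  17.83191975 307.94986096] [ 0.70080445 -0.01908727 -1.80732886] [-0.04520266  0.03950051 -0.09130762] 23.241825482726096
```

View pics/g2.png

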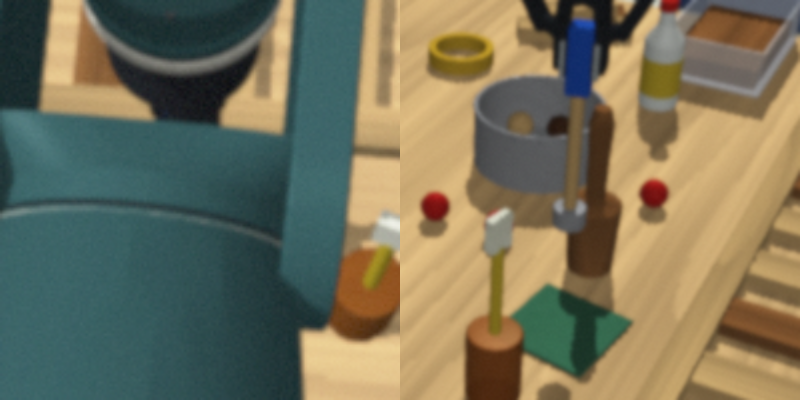

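The right half shows the stirrer held upright and clear of the mat, with the foot at (570,215) and the handle at (580,58). I'll carry it around the mallet to the tin.

Emit:
servo_tool(steps=[0.03,-0.05,0,0,0,0,0.09,-0.15,0,0,0,0,0.15,-0.26,0,0,0,0,0.21,-0.35,0,0,0,0,0.225,-0.385,0,0,0,0])

```text
t: 5.85
position: [517.7, 60.7, 303.6]
tool_rot: [-3.14, -0.0, 1.781]
wrist_force: [-0.1, 0.1, -1.9]
opening: 23.5
finger_force: 59.2
```

Emit:
servo_tool(steps=[0.06,0.004,0,0,0,0,0.16,0.012,0,0,0,0,0.27,0.02,0,0,0,0,0.38,0.03,0,0,0,0,0.49,0.038,0,0,0,0])

```text
t: 6.35
position: [500.4, 207.1, 303.4]
tool_rot: [-3.14, 0.0, 1.78]
wrist_force: [1.0, -0.2, -2.4]
opening: 23.8
finger_force: 59.2
```

Emit:
servo_tool(steps=[0.11,0.008,0,0,0,0,0.2,0.016,0,0,0,0,0.27,0.021,0,0,0,0,0.315,0.025,0,0,0,0,0.32,0.025,0,0,0,0])

```text
t: 6.85
position: [487.9, 302.4, 303.6]
tool_rot: [-3.14, 0.0, 1.781]
wrist_force: [0.3, -0.6, -2.7]
opening: 23.1
finger_force: 59.2
```

```bash
python3 to.py 488 302 305 1.78; python3 - <<'E'
from fit import *
s=robot.observe();x,y,z=s["position"]
T=viewer.grab_frame("top");S=viewer.grab_frame("scene")
print("expect foot bottom top/scene",proj(T,(x,y,z-186)),proj(S,(x,y,z-186)),"grip",proj(S,(x,y,z)))
for c in("top","scene"):
  for r in viewer.search_frame(c,"stirrer_foot")[:2]:print(c,r["rect"],r["confidence"])
cv2.imwrite("pics/g3.png",np.hstack([cv2.resize(T["pixels"][180:330,90:240,::-1],(400,400)),cv2.resize(S["pixels"][60:260,260:460,::-1],(400,400))]))
E
```

```text
t 6.85 pos [487.9 302.4 303.6] rot [-3.14   0.     1.781] F [ 0.3 -0.6 -2.7] open 23.1
shift [-0.0014  0.0001 -0.0045] turn [-0.001   0.0003  0.0008]
expect foot bottom top/scene [158.89980566 258.43458567] [360.78672799 179.72839115] grip [365.02039774 108.4374857 ]
top [116.4, 226.4, 170.1, 270.2] 0.97
scene [354.4, 88.9, 369.8, 180.8] 0.93
```

View pics/g3.png

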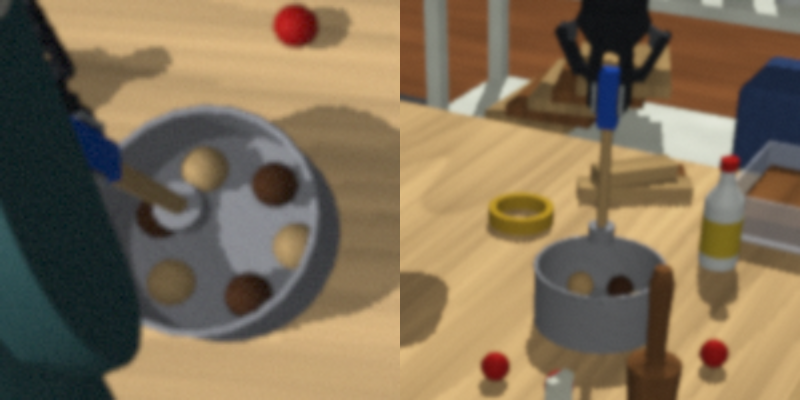

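The foot hangs over the tin's middle: top crop (178,207) is about pixel (157,258), against an expected (159,258). The six balls still lie in a ring. I'll descend into the clear centre.

Emit:
servo_tool(steps=[0,0,0.03,0,0,0,0,0,0.09,0,0,0,0,0,0.15,0,0,0,0,0,0.21,0,0,0,0,0,0.27,0,0,0])

```text
t: 7.55
position: [487.7, 301.2, 221.6]
tool_rot: [-3.14, 0.0, 1.78]
wrist_force: [1.0, 0.6, -1.6]
opening: 23.5
finger_force: 59.2
```

Emit:
servo_tool(steps=[0,0,0.04,0,0,0,0,0,0.07,0,0,0,0,0,0.084,0,0,0,0,0,0.084,0,0,0])

```text
t: 7.95
position: [487.9, 301.5, 198.4]
tool_rot: [-3.141, 0.0, 1.78]
wrist_force: [-0.6, -0.3, -2.7]
opening: 23.2
finger_force: 59.2
```

```bash
python3 to.py 488 302 196 1.78; python3 - <<'E'
import numpy as np
# quarter circle offsets in tool axes: world angle a -> tool x: cos(a-1.781), tool y: cos(a-0.210)
r=42/300
for q in range(4):
    a0=q*np.pi/2
    print(q,[tuple((r*np.array([np.cos(t-1.781)-np.cos(a0-1.781),np.cos(t-.21)-np.cos(a0-.21)])).round(3)) for t in a0+np.arange(1,6)*np.pi/10])
a0=0;print("out",[tuple((k/5*r*np.array([np.cos(a0-1.781),np.cos(a0-.21)])).round(3)) for k in range(1,6)])
E
```

```text
t 7.95 pos [487.9 301.5 198.4] rot [-3.141  0.     1.78 ] F [-0.6 -0.3 -2.7] open 23.2
shift [0.0015 0.0006 0.0081] turn [-0.0002  0.      0.0001]
0 [(np.float64(0.044), np.float64(0.002)), (np.float64(0.086), np.float64(-0.009)), (np.float64(0.123), np.float64(-0.033)), (np.float64(0.15), np.float64(-0.067)), (np.float64(0.166), np.float64(-0.108))]
1 [(np.float64(0.002), np.float64(-0.044)), (np.float64(-0.009), np.float64(-0.086)), (np.float64(-0.033), np.float64(-0.123)), (np.float64(-0.067), np.float64(-0.15)), (np.float64(-0.108), np.float64(-0.166))]
2 [(np.float64(-0.044), np.float64(-0.002)), (np.float64(-0.086), np.float64(0.009)), (np.float64(-0.123), np.float64(0.033)), (np.float64(-0.15), np.float64(0.067)), (np.float64(-0.166), np.float64(0.108))]
3 [(np.float64(-0.002), np.float64(0.044)), (np.float64(0.009), np.float64(0.086)), (np.float64(0.033), np.float64(0.123)), (np.float64(0.067), np.float64(0.15)), (np.float64(0.108), np.float64(0.166))]
out [(np.float64(-0.006), np.float64(0.027)), (np.float64(-0.012), np.float64(0.055)), (np.float64(-0.018), np.float64(0.082)), (np.float64(-0.023), np.float64(0.11)), (np.float64(-0.029), np.float64(0.137))]
```

Emit:
servo_tool(steps=[-0.006,0.027,0.006,0,0,0,-0.012,0.055,0.009,0,0,0,-0.018,0.082,0.009,0,0,0,-0.023,0.11,0.009,0,0,0,-0.029,0.137,0.009,0,0,0])

```text
t: 8.45
position: [530.5, 301.3, 195.9]
tool_rot: [-3.14, 0.0, 1.78]
wrist_force: [-10.4, -2.3, 0.1]
opening: 23.4
finger_force: 60.1
```

Emit:
servo_tool(steps=[0.044,0.002,0,0,0,0,0.086,-0.009,0,0,0,0,0.123,-0.033,0,0,0,0,0.15,-0.067,0,0,0,0,0.166,-0.108,0,0,0,0])

```text
t: 8.95
position: [487.2, 344.1, 196.0]
tool_rot: [3.141, -0.0, 1.78]
wrist_force: [-1.1, -0.3, -2.2]
opening: 23.6
finger_force: 59.4
```

Emit:
servo_tool(steps=[0.002,-0.044,0,0,0,0,-0.009,-0.086,0,0,0,0,-0.033,-0.123,0,0,0,0,-0.067,-0.15,0,0,0,0,-0.108,-0.166,0,0,0,0])

```text
t: 9.45
position: [446.2, 301.0, 197.0]
tool_rot: [3.137, -0.002, 1.78]
wrist_force: [6.0, 5.7, -1.8]
opening: 23.6
finger_force: 60.5
```

```bash
python3 - <<'E'
from fit import *
s=robot.observe();x,y,z=s["position"];print(s["position"],s["wrist_force"],s["opening"])
T=viewer.grab_frame("top");S=viewer.grab_frame("scene")
print("expect foot mid top",proj(T,(x,y,z-175)),"handle",proj(S,(x,y,z)))
cv2.imwrite("pics/g4.png",np.hstack([cv2.resize(T["pixels"][180:330,90:240,::-1],(400,400)),cv2.resize(S["pixels"][100:300,260:460,::-1],(400,400))]))
E
```

```text
[446.18991928 300.98493608 197.02637042] [ 6.02716376  5.72635454 -1.78762946] 23.58151838918907
expect foot mid top [172.08121539 286.81644618] handle [346.80310037 147.33997343]
```

View pics/g4.png

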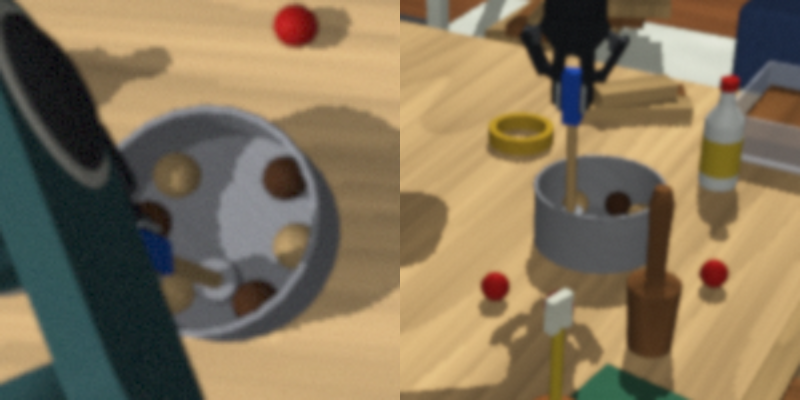

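The top crop shows the foot at (215,278), about as expected, and all six balls are still inside and already being pushed along. I'll go on with a firmer grip.

Emit:
servo_tool(steps=[-0.044,-0.002,0,0,0,0,-0.086,0.009,0,0,0,0,-0.123,0.033,0,0,0,0,-0.15,0.067,0,0,0,0,-0.166,0.108,0,0,0,0], newtons=110)

```text
t: 10.05
position: [488.3, 258.6, 196.2]
tool_rot: [-3.141, 0.0, 1.779]
wrist_force: [-0.2, 0.4, -1.7]
opening: 22.4
finger_force: 108.3
```

Emit:
servo_tool(steps=[-0.002,0.044,0,0,0,0,0.009,0.086,0,0,0,0,0.033,0.123,0,0,0,0,0.067,0.15,0,0,0,0,0.108,0.166,0,0,0,0])

```text
t: 10.55
position: [530.6, 302.2, 195.6]
tool_rot: [-3.141, 0.002, 1.78]
wrist_force: [-1.5, -4.8, -0.4]
opening: 22.8
finger_force: 109.2
```

Emit:
servo_tool(steps=[0.044,0.002,0,0,0,0,0.086,-0.009,0,0,0,0,0.123,-0.033,0,0,0,0,0.15,-0.067,0,0,0,0,0.166,-0.108,0,0,0,0])

```text
t: 11.05
position: [486.8, 344.5, 195.9]
tool_rot: [3.141, -0.001, 1.781]
wrist_force: [-0.2, 0.2, -2.1]
opening: 22.7
finger_force: 109.3
```

Emit:
servo_tool(steps=[0.002,-0.044,0,0,0,0,-0.009,-0.086,0,0,0,0,-0.033,-0.123,0,0,0,0,-0.067,-0.15,0,0,0,0,-0.108,-0.166,0,0,0,0])

```text
t: 11.55
position: [445.2, 300.5, 196.4]
tool_rot: [3.141, -0.0, 1.78]
wrist_force: [-1.2, 0.3, -1.7]
opening: 22.7
finger_force: 109.6
```

Emit:
servo_tool(steps=[-0.044,-0.002,0,0,0,0,-0.086,0.009,0,0,0,0,-0.123,0.033,0,0,0,0,-0.15,0.067,0,0,0,0,-0.166,0.108,0,0,0,0])

```text
t: 12.05
position: [488.9, 258.5, 196.0]
tool_rot: [-3.141, 0.0, 1.779]
wrist_force: [0.3, 0.5, -1.3]
opening: 22.8
finger_force: 109.4
```

Emit:
servo_tool(steps=[-0.002,0.044,0,0,0,0,0.009,0.086,0,0,0,0,0.033,0.123,0,0,0,0,0.067,0.15,0,0,0,0,0.108,0.166,0,0,0,0])

```text
t: 12.55
position: [529.5, 302.6, 194.8]
tool_rot: [-3.137, 0.0, 1.78]
wrist_force: [-3.4, 1.2, -2.4]
opening: 22.5
finger_force: 110.3
```

```bash
python3 - <<'E'
from fit import *
s=robot.observe();x,y,z=s["position"];print(s["position"],s["wrist_force"],s["opening"])
T=viewer.grab_frame("top");S=viewer.grab_frame("scene")
print("expect foot mid top",proj(T,(x,y,z-175)),"handle",proj(S,(x,y,z)))
cv2.imwrite("pics/g5.png",np.hstack([cv2.resize(T["pixels"][180:330,90:240,::-1],(400,400)),cv2.resize(S["pixels"][100:300,260:460,::-1],(400,400))]))
E
```

```text
[529.52343216 302.56507243 194.75326866] [-3.42096067  1.22099416 -2.39678852] 22.540883332449024
expect foot mid top [177.52098935 246.97802433] handle [378.31195556 154.9976212 ]
```

View pics/g5.png

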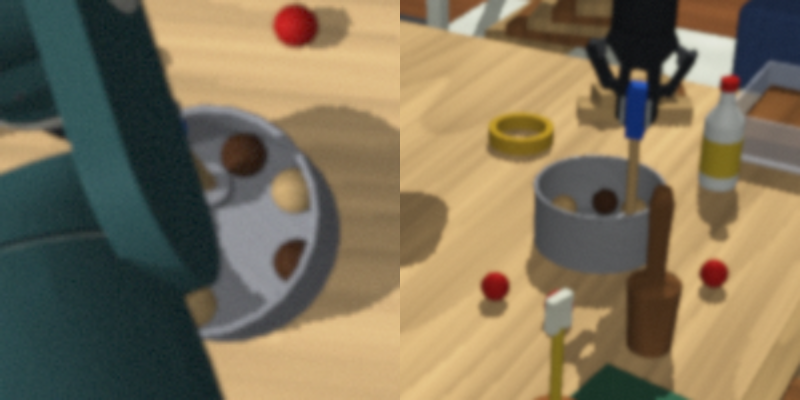

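All the balls are still in and rearranged. The foot at crop (208,180) sits left of where it should be (233,179), so the stirrer may have tilted in the pads. I'll stir half a circle more to where the foot shows clearly, then measure.

Emit:
servo_tool(steps=[0.044,0.002,0,0,0,0,0.086,-0.009,0,0,0,0,0.123,-0.033,0,0,0,0,0.15,-0.067,0,0,0,0,0.166,-0.108,0,0,0,0])

```text
t: 13.15
position: [487.1, 344.2, 195.9]
tool_rot: [3.141, 0.0, 1.78]
wrist_force: [0.3, -0.2, -2.1]
opening: 22.6
finger_force: 110.8
```

Emit:
servo_tool(steps=[0.002,-0.044,0,0,0,0,-0.009,-0.086,0,0,0,0,-0.033,-0.123,0,0,0,0,-0.067,-0.15,0,0,0,0,-0.108,-0.166,0,0,0,0])

```text
t: 13.65
position: [447.6, 300.6, 197.8]
tool_rot: [3.133, 0.0, 1.78]
wrist_force: [14.8, -4.1, -1.0]
opening: 22.6
finger_force: 112.7
```

```bash
python3 - <<'E'
from fit import *
s=robot.observe();x,y,z=s["position"];print(s["position"],s["wrist_force"],s["opening"])
T=viewer.grab_frame("top");S=viewer.grab_frame("scene")
print("expect foot top",proj(T,(x,y,z-164)),"handle",proj(T,(x,y,z)), "scene shaft z=100",proj(S,(x,y,100)),"handle",proj(S,(x,y,z)))
cv2.imwrite("pics/g6.png",np.hstack([cv2.resize(T["pixels"][205:325,110:230,::-1],(400,400),interpolation=cv2.INTER_CUBIC),cv2.resize(S["pixels"][120:240,300:420,::-1],(400,400),interpolation=cv2.INTER_CUBIC)]))
E
```

```text
[447.59694769 300.57482117 197.81094836] [14.82202358 -4.05853766 -1.02711095] 22.61512296303575
expect foot top [170.59786401 285.45314509] handle [140.43827786 273.75331709] scene shaft z=100 [345.73506778 182.62147282] handle [347.25956455 147.22163494]
```

View pics/g6.png

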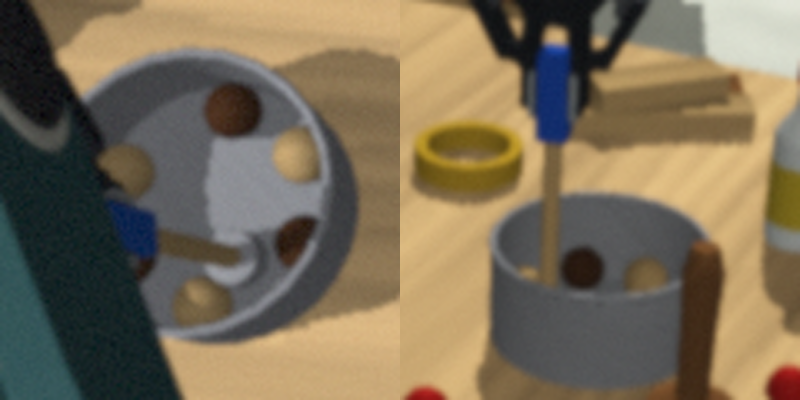

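The ring of balls is clearly rearranged, and all six are still in. The foot, at (179,282) against an expected (171,285), has swung about 5° around the finger line because the balls jam it. I'll write a numeric tilt estimate from the silhouettes, move off the load, and see whether the tilt stays.

Emit:
servo_tool(steps=[-0.004,0.02,0,0,0,0,-0.008,0.04,0,0,0,0,-0.008,0.04,0,0,0,0])

```text
t: 14.05
position: [458.2, 301.4, 196.0]
tool_rot: [-3.141, -0.001, 1.78]
wrist_force: [-0.9, 0.1, -2.7]
opening: 22.5
finger_force: 111.5
```

```bash
cat > tilt.py <<'E'
from fit import *
def cyl(P,r,h0,h1,ax):
    a=np.arange(0,6.28,.3); e1=np.cross(ax,[1,0,0]);e1/=np.linalg.norm(e1);e2=np.cross(ax,e1)
    return [P+ax*h+r*(np.cos(t)*e1+np.sin(t)*e2) for h in(h0,h1) for t in a]
def tilt(cams=("top",),off=1):
    s=robot.observe();P=s["position"]-[0,0,off]
    V=[]
    for c in cams:
        f=viewer.grab_frame(c); r=viewer.silhouettes(c,"stirrer_foot")
        if not r: print(c,"none"); continue
        V.append((f,r[0]["region"])); print(c,r[0]["confidence"],int(r[0]["region"].sum()))
    def cost(p):
        ax=-np.array([p[0],p[1],-185.]);ax/=np.linalg.norm(ax); c=0
        for f,m in V:
            vis=np.maximum(hullmask(f,cyl(P,8-1,-185+22,-35,ax),2),hullmask(f,cyl(P,17,-185,-163,ax),2))
            allm=np.maximum(vis,hullmask(f,cyl(P,13.5,-35,35,ax),2))
            c+=(m*(1-allm)).sum()+(vis*(1-m)).sum()
        return c
    best=min((minimize(cost,[a,b],method="Nelder-Mead",options=dict(initial_simplex=[[a,b],[a+5,b],[a,b+5]],maxiter=60)) for a in(-8,8) for b in(-12,0,12)),key=lambda r:r.fun)
    print("TCP",s["position"].round(1),"F",s["wrist_force"].round(1),"foot offset world xy",best.x.round(1),"cost",round(best.fun,1),"t",s["t"])
    d=best.x; print("tool x,y offset",(d@[np.cos(1.78),np.sin(1.78)]).round(1),(d@[np.cos(.209),np.sin(.209)]).round(1))
if __name__=="__main__":
    import sys; tilt(sys.argv[1:])
E
python3 tilt.py top; python3 tilt.py top
```

```text
top 0.95 497
TCP [458.2 301.4 196. ] F [-0.9  0.1 -2.7] foot offset world xy [  4.4 -13.4] cost 75.5 t 14.05
tool x,y offset -14.0 1.5
top 0.88 464
TCP [457.8 301.5 195.8] F [-0.6  0.1 -2.9] foot offset world xy [  5.6 -13.6] cost 84.8 t 14.15
tool x,y offset -14.4 2.7
```

```bash
python3 - <<'E'
import numpy as np
A,B=.18,.153
for d in range(180,360,45):
    a=np.radians(d); print(d,[v for k in range(1,6) for t in [a+k*np.pi/20] for v in (round(A*(np.sin(t)-np.sin(a)),3),round(B*(np.cos(t)-np.cos(a)),3),round(.0765*A*(np.sin(t)-np.sin(a)),4),0,0,0)])
E
```

```text
180 [np.float64(-0.028), np.float64(0.002), np.float64(-0.0022), 0, 0, 0, np.float64(-0.056), np.float64(0.007), np.float64(-0.0043), 0, 0, 0, np.float64(-0.082), np.float64(0.017), np.float64(-0.0063), 0, 0, 0, np.float64(-0.106), np.float64(0.029), np.float64(-0.0081), 0, 0, 0, np.float64(-0.127), np.float64(0.045), np.float64(-0.0097), 0, 0, 0]
225 [np.float64(-0.018), np.float64(0.018), np.float64(-0.0014), 0, 0, 0, np.float64(-0.033), np.float64(0.039), np.float64(-0.0025), 0, 0, 0, np.float64(-0.044), np.float64(0.061), np.float64(-0.0034), 0, 0, 0, np.float64(-0.051), np.float64(0.084), np.float64(-0.0039), 0, 0, 0, np.float64(-0.053), np.float64(0.108), np.float64(-0.004), 0, 0, 0]
270 [np.float64(0.002), np.float64(0.024), np.float64(0.0002), 0, 0, 0, np.float64(0.009), np.float64(0.047), np.float64(0.0007), 0, 0, 0, np.float64(0.02), np.float64(0.069), np.float64(0.0015), 0, 0, 0, np.float64(0.034), np.float64(0.09), np.float64(0.0026), 0, 0, 0, np.float64(0.053), np.float64(0.108), np.float64(0.004), 0, 0, 0]
315 [np.float64(0.021), np.float64(0.016), np.float64(0.0016), 0, 0, 0, np.float64(0.046), np.float64(0.028), np.float64(0.0035), 0, 0, 0, np.float64(0.072), np.float64(0.037), np.float64(0.0055), 0, 0, 0, np.float64(0.099), np.float64(0.043), np.float64(0.0076), 0, 0, 0, np.float64(0.127), np.float64(0.045), np.float64(0.0097), 0, 0, 0]
```

Emit:
servo_tool(steps=[-0.005,-0.01,0,0,0.015,0,-0.01,-0.03,0,0,0.03,0,-0.019,-0.045,0,0,0.049,0,-0.019,-0.055,0,0,0.049,0,-0.019,-0.055,0,0,0.049,0], newtons=120)

```text
t: 14.75
position: [445.0, 291.4, 197.2]
tool_rot: [3.135, -0.076, 1.779]
wrist_force: [14.4, -4.3, -1.0]
opening: 22.6
finger_force: 119.6
```

```bash
python3 tilt.py top
```

```text
top 0.62 320
TCP [445.  291.4 197.2] F [14.4 -4.3 -1. ] foot offset world xy [ 10.1 -13.3] cost 158.6 t 14.75
tool x,y offset -15.1 7.1
```

Emit:
servo_tool(steps=[-0.028,0.002,-0.002,0,0,0,-0.056,0.007,-0.004,0,0,0,-0.082,0.017,-0.006,0,0,0,-0.106,0.029,-0.008,0,0,0,-0.127,0.045,-0.01,0,0,0])

```text
t: 15.35
position: [464.2, 258.0, 196.3]
tool_rot: [3.141, -0.079, 1.78]
wrist_force: [-1.2, 2.4, -1.5]
opening: 22.9
finger_force: 118.7
```

Emit:
servo_tool(steps=[-0.018,0.018,-0.001,0,0,0,-0.033,0.039,-0.003,0,0,0,-0.044,0.061,-0.003,0,0,0,-0.051,0.084,-0.004,0,0,0,-0.053,0.108,-0.004,0,0,0])

```text
t: 15.85
position: [499.9, 249.4, 196.2]
tool_rot: [3.141, -0.078, 1.78]
wrist_force: [-0.4, 5.0, -0.9]
opening: 23.0
finger_force: 118.4
```

```bash
python3 tilt.py top
```

```text
top none
TCP [499.9 249.4 196.2] F [-0.4  5.  -0.9] foot offset world xy [ -8. -12.] cost 0.0 t 15.85
tool x,y offset -10.1 -10.3
```

Emit:
servo_tool(steps=[0.002,0.024,0,0,0,0,0.009,0.047,0.001,0,0,0,0.02,0.069,0.002,0,0,0,0.034,0.09,0.003,0,0,0,0.053,0.108,0.004,0,0,0])

```text
t: 16.45
position: [526.6, 271.3, 194.9]
tool_rot: [-3.135, -0.076, 1.78]
wrist_force: [-18.8, -3.1, 3.9]
opening: 23.1
finger_force: 120.3
```

Emit:
servo_tool(steps=[0.021,0.016,0.002,0,0,0,0.046,0.028,0.004,0,0,0,0.072,0.037,0.006,0,0,0,0.099,0.043,0.008,0,0,0,0.127,0.045,0.01,0,0,0])

```text
t: 16.95
position: [529.9, 310.5, 193.3]
tool_rot: [-3.129, -0.074, 1.78]
wrist_force: [-21.2, -6.8, -0.1]
opening: 22.7
finger_force: 119.8
```

Emit:
servo_tool(steps=[0.028,-0.002,0.002,0,0,0,0.056,-0.007,0.004,0,0,0,0.082,-0.017,0.006,0,0,0,0.106,-0.029,0.008,0,0,0,0.127,-0.045,0.01,0,0,0])

```text
t: 17.45
position: [511.2, 345.4, 194.4]
tool_rot: [-3.137, -0.073, 1.78]
wrist_force: [-1.4, -6.3, -3.0]
opening: 22.6
finger_force: 119.5
```

Emit:
servo_tool(steps=[0.018,-0.018,0.001,0,0,0,0.033,-0.039,0.003,0,0,0,0.044,-0.061,0.003,0,0,0,0.051,-0.084,0.004,0,0,0,0.053,-0.108,0.004,0,0,0])

```text
t: 17.95
position: [476.9, 354.9, 195.4]
tool_rot: [-3.141, -0.076, 1.78]
wrist_force: [2.0, -1.2, -2.6]
opening: 22.8
finger_force: 119.7
```

```bash
python3 tilt.py top scene
```

```text
top 0.88 407
scene 0.83 577
TCP [476.9 354.9 195.4] F [ 2.  -1.2 -2.6] foot offset world xy [  1.5 -24.1] cost 315.6 t 17.95
tool x,y offset -23.9 -3.5
```

Emit:
servo_tool(steps=[-0.04,0,-0.003,0,0.01,0,-0.085,0,-0.007,0,0.03,0,-0.13,0,-0.011,0,0.05,0,-0.18,0,-0.015,0,0.075,0,-0.18,0,-0.015,0,0.083,0])

```text
t: 18.65
position: [488.9, 300.1, 196.3]
tool_rot: [3.141, -0.209, 1.778]
wrist_force: [0.2, -0.1, -2.1]
opening: 22.7
finger_force: 119.7
```

```bash
python3 tilt.py top scene; python3 tilt.py top;python3 - <<'E'
from h import *
T=viewer.grab_frame("top")
for c in("ball1_center","ball2_center"):
  for r in viewer.search_frame("top",c):
    l,t,q,b=r["rect"];p=onz(T,(l+q)/2,(t+b)/2,23)-[487.8,302,0]
    if np.hypot(*p[:2])<75: print(c,np.round(r["rect"]),round(r["confidence"],2),p[:2].round(0),"r",np.hypot(*p[:2]).round(),"ang",np.degrees(np.arctan2(p[1],p[0])).round())
cv2.imwrite("pics/g7.png",cv2.resize(T["pixels"][205:325,110:230,::-1],(480,480),interpolation=cv2.INTER_CUBIC))
E
```

```text
top 0.48 218
scene 0.79 515
TCP [488.9 300.1 196.3] F [ 0.2 -0.1 -2.1] foot offset world xy [-3.6 -1.5] cost 493.0 t 18.65
tool x,y offset -0.7 -3.8
top 0.73 178
TCP [488.2 302.2 196.4] F [ 0.3 -0.1 -2.1] foot offset world xy [19.3 36.6] cost 230.5 t 18.85
tool x,y offset 31.8 26.5
```

```bash
python3 - <<'E'
from h import *
T=viewer.grab_frame("top");S=viewer.grab_frame("scene")
s=robot.observe()["position"];print(proj(T,s),proj(T,s-[0,0,164]),proj(S,s),proj(S,(s[0],s[1],90)))
cv2.imwrite("pics/g8.png",np.hstack([cv2.resize(T["pixels"][205:325,110:230,::-1],(400,400),interpolation=cv2.INTER_CUBIC),cv2.resize(S["pixels"][120:240,300:420,::-1],(400,400),interpolation=cv2.INTER_CUBIC)]))
E
```

```text
[143.50319401 250.24410037] [172.84206515 265.70707028] [362.56026122 150.89563075] [360.26761145 189.45945971]
```

View pics/g8.png

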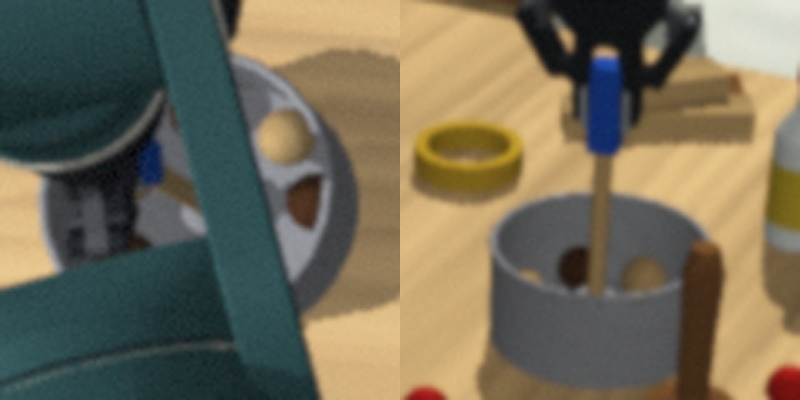

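The picture shows the foot near the middle with its left edge at crop (185,222), mostly hidden by the arm. Visible balls: pale (287,137) and brown (310,200) in the top half; brown (578,267) and pale (643,275) and (528,275) in the scene half, with brown parts at top (175,120) and (140,243). I'll compute the gaps from these.

```bash
python3 - <<'E'
from h import *
T=viewer.grab_frame("top");S=viewer.grab_frame("scene")
for f,n,u,v in((T,"pale",196,246),(T,"brown",203,265),(T,"brown?",162.5,241),(T,"brown?",152,278),(S,"brown",353.4,200.1),(S,"pale",372.9,202.5),(S,"pale",338.4,202.5)):
    p=(onz(f,u,v,23)-[487.8,302,0])[:2];print(n,p.round(),"r",np.hypot(*p).round(),np.degrees(np.arctan2(p[1],p[0])).round())
E
```

```text
pale [ 46. -38.] r 60.0 -40.0
brown [  8. -58.] r 59.0 -82.0
brown? [51. 32.] r 61.0 32.0
brown? [-27.  42.] r 50.0 123.0
brown [-40.  51.] r 65.0 128.0
pale [12. 65.] r 66.0 80.0
pale [-69.  20.] r 72.0 164.0
```

```bash
python3 - <<'E'
import numpy as np
A=.16
f=lambda a,b:[float(round(v,3)) for v in (.978*A*(np.sin(b)-np.sin(a)),A*(np.cos(b)-np.cos(a)),.2075*A*(np.sin(b)-np.sin(a)))]+[0,0,0]
for d in(209,269,329): print(d,sum([f(np.radians(d),np.radians(d+12*k)) for k in range(1,6)],[]))
a=np.radians(209);print([.978*A*np.sin(a),A*np.cos(a),.2075*A*np.sin(a)])
E
```

```text
209 [-0.027, 0.019, -0.006, 0, 0, 0, -0.049, 0.044, -0.01, 0, 0, 0, -0.066, 0.072, -0.014, 0, 0, 0, -0.077, 0.104, -0.016, 0, 0, 0, -0.081, 0.137, -0.017, 0, 0, 0]
269 [0.003, 0.033, 0.001, 0, 0, 0, 0.012, 0.065, 0.003, 0, 0, 0, 0.028, 0.095, 0.006, 0, 0, 0, 0.05, 0.12, 0.011, 0, 0, 0, 0.076, 0.14, 0.016, 0, 0, 0]
329 [0.03, 0.014, 0.006, 0, 0, 0, 0.062, 0.022, 0.013, 0, 0, 0, 0.094, 0.022, 0.02, 0, 0, 0, 0.126, 0.016, 0.027, 0, 0, 0, 0.156, 0.003, 0.033, 0, 0, 0]
[np.float64(-0.0758630093761468), np.float64(-0.13993915314230335), np.float64(-0.016095679392178385)]
```

Emit:
servo_tool(steps=[-0.015,-0.028,-0.003,0,0,0,-0.03,-0.056,-0.006,0,0,0,-0.045,-0.084,-0.01,0,0,0,-0.06,-0.112,-0.013,0,0,0,-0.076,-0.14,-0.016,0,0,0])

```text
t: 19.8
position: [451.5, 269.9, 196.6]
tool_rot: [3.14, -0.207, 1.78]
wrist_force: [0.7, -0.2, -1.9]
opening: 22.7
finger_force: 120.1
```

Emit:
servo_tool(steps=[-0.027,0.019,-0.006,0,0,0,-0.049,0.044,-0.01,0,0,0,-0.066,0.072,-0.014,0,0,0,-0.077,0.104,-0.016,0,0,0,-0.081,0.137,-0.017,0,0,0])

```text
t: 20.3
position: [498.1, 254.9, 196.0]
tool_rot: [-3.14, -0.209, 1.779]
wrist_force: [-3.0, 6.0, -1.6]
opening: 22.6
finger_force: 120.0
```

Emit:
servo_tool(steps=[0.003,0.033,0.001,0,0,0,0.012,0.065,0.003,0,0,0,0.028,0.095,0.006,0,0,0,0.05,0.12,0.011,0,0,0,0.076,0.14,0.016,0,0,0])

```text
t: 20.8
position: [531.7, 286.0, 194.8]
tool_rot: [-3.131, -0.206, 1.779]
wrist_force: [-23.5, -7.7, -0.4]
opening: 23.1
finger_force: 118.8
```

Emit:
servo_tool(steps=[0.03,0.014,0.006,0,0,0,0.062,0.022,0.013,0,0,0,0.094,0.022,0.02,0,0,0,0.126,0.016,0.027,0,0,0,0.156,0.003,0.033,0,0,0])

```text
t: 21.3
position: [523.2, 332.5, 193.7]
tool_rot: [-3.133, -0.204, 1.779]
wrist_force: [-12.1, -8.9, -3.7]
opening: 22.5
finger_force: 119.4
```

Emit:
servo_tool(steps=[0.027,-0.019,0.006,0,0,0,0.049,-0.044,0.01,0,0,0,0.066,-0.072,0.014,0,0,0,0.077,-0.104,0.016,0,0,0,0.081,-0.137,0.017,0,0,0])

```text
t: 21.8
position: [478.6, 349.1, 196.2]
tool_rot: [3.141, -0.207, 1.78]
wrist_force: [-0.3, 0.4, -2.4]
opening: 22.3
finger_force: 118.2
```

```bash
python3 tilt.py top
```

```text
top 0.5 250
TCP [478.6 349.1 196.2] F [-0.3  0.4 -2.4] foot offset world xy [  0.7 -23.1] cost 317.8 t 21.8
tool x,y offset -22.8 -4.1
```

Forces stay moderate and the foot has circled the middle well over three times, with all balls inside. Next I'll bring the foot back to the centre and lift it out.

Emit:
servo_tool(steps=[-0.03,0.006,-0.006,0,0,0,-0.06,0.012,-0.012,0,0,0,-0.083,0.016,-0.018,0,0,0,-0.083,0.016,-0.018,0,0,0])

```text
t: 22.3
position: [489.8, 324.0, 196.4]
tool_rot: [3.142, -0.207, 1.779]
wrist_force: [-0.1, 0.3, -1.9]
opening: 22.6
finger_force: 118.2
```

Emit:
servo_tool(steps=[0.01,0,-0.05,0,0,0,0.025,0,-0.12,0,0,0,0.042,0,-0.2,0,0,0,0.059,0,-0.28,0,0,0,0.077,0,-0.365,0,0,0])

```text
t: 22.8
position: [488.9, 325.4, 310.5]
tool_rot: [3.141, -0.208, 1.78]
wrist_force: [-1.1, -0.4, -3.3]
opening: 22.2
finger_force: 118.1
```

Emit:
servo_tool(steps=[0.005,0,-0.025,0,0.04,0,0.005,0,-0.025,0,0.078,0,0.005,0,-0.025,0,0.078,0])

```text
t: 23.1
position: [489.2, 324.7, 317.1]
tool_rot: [3.141, -0.331, 1.779]
wrist_force: [0.2, 0.2, -2.4]
opening: 22.7
finger_force: 118.2
```

```bash
python3 tilt.py top scene; python3 tilt.py scene; python3 - <<'E'
from h import *
for r in viewer.search_frame("scene","stirrer_foot"):print(r["rect"],r["confidence"])
S=viewer.grab_frame("scene");s=robot.observe()["position"]
print(robot.observe()["tool_rot"],proj(S,s),proj(S,s-[0,0,186]))
E
```

```text
top 0.63 636
scene 0.84 755
TCP [489.2 324.7 317.1] F [ 0.2  0.2 -2.4] foot offset world xy [-4.4 -4.1] cost 421.8 t 23.1
tool x,y offset -3.1 -5.2
scene 0.84 718
TCP [489.  325.3 316.2] F [ 0.1  0.3 -0.9] foot offset world xy [-7.6  0.2] cost 138.8 t 23.3
tool x,y offset 1.8 -7.4
[358.6, 84.1, 373.1, 175.9] 0.58
[-3.14142252 -0.32934136  1.78045343] [369.77416917 100.3977385 ] [365.22726062 171.79095758]
```

Emit:
servo_tool(steps=[-0.05,-0.005,-0.017,0,0,0,-0.14,-0.014,-0.048,0,0,0,-0.24,-0.024,-0.082,0,0,0,-0.33,-0.032,-0.113,0,0,0,-0.42,-0.041,-0.144,0,0,0])

```text
t: 24.0
position: [504.6, 190.6, 316.1]
tool_rot: [3.142, -0.33, 1.78]
wrist_force: [0.6, 0.8, -2.3]
opening: 23.0
finger_force: 118.3
```

Emit:
servo_tool(steps=[-0.1,-0.01,-0.034,0,0,0,-0.2,-0.02,-0.069,0,0,0,-0.3,-0.03,-0.103,0,0,0,-0.38,-0.038,-0.13,0,0,0,-0.42,-0.041,-0.144,0,0,0])

```text
t: 24.5
position: [520.3, 57.2, 316.0]
tool_rot: [-3.141, -0.329, 1.778]
wrist_force: [0.3, 0.1, -2.8]
opening: 22.3
finger_force: 118.3
```

Emit:
servo_tool(steps=[-0.04,0.06,-0.014,0,0,0,-0.11,0.16,-0.038,0,0,0,-0.18,0.26,-0.062,0,0,0,-0.25,0.36,-0.085,0,0,0,-0.278,0.404,-0.095,0,0,0])

```text
t: 25.0
position: [659.1, -2.8, 314.8]
tool_rot: [-3.14, -0.33, 1.779]
wrist_force: [-0.7, 0.4, -3.0]
opening: 22.2
finger_force: 118.3
```

```bash
cat > meas.py <<'E'
from fit import *
# full 2-view fit: handle centre from blue, foot from dark-free steel: use silhouettes' lowest part
s=robot.observe();P=s["position"];print("TCP",P.round(1),s["tool_rot"].round(3),"t",s["t"])
S=viewer.grab_frame("scene");T=viewer.grab_frame("top")
for c,f in(("scene",S),("top",T)):
    r=viewer.silhouettes(c,"stirrer_foot")
    e=proj(f,P-[0,0,175]);h=proj(f,P);m=proj(f,P-[0,0,100]);
    print(c,"expect foot mid",e.round(1),"shaft -100",m.round(1),"handle",h.round(1))
    if r:
        g=r[0]["region"];print(r[0]["confidence"],r[0]["rect"])
        for q in(h,m,e):
            v=int(round(q[1])); xs=np.where(g[v])[0]; print("  row",v,xs.min() if len(xs) else None,xs.max() if len(xs) else None)
    b=mask(f,(105,120,60),(130,255,255)); b=pick(b,h); ys,xs=np.where(b); print("  blue",xs.mean().round(1),ys.mean().round(1),xs.min(),xs.max(),ys.min(),ys.max(),len(xs))
E
python3 meas.py; python3 tilt.py scene top
```

```text
TCP [659.1  -2.8 314.8] [-3.14  -0.33   1.779] t 25.0
scene expect foot mid [376.1 251.9] shaft -100 [378.8 219.5] handle [382.7 172.1]
0.89 [364.8, 151.4, 388.9, 262.0]
  row 172 374 388
  row 219 373 381
  row 252 366 383
  blue 379.6 175.8 372 387 157 195 523
top expect foot mid [329.9 179.6] shaft -100 [330.7 164.9] handle [332.  140.8]
0.54 [319.4, 175.0, 326.1, 188.8]
  row 141 None None
  row 165 None None
  row 180 322 324
scene 0.77 1196
top 0.42 31
TCP [657.1  -1.5 315.7] F [ 1.2 -0.2 -2.1] foot offset world xy [-7.3  0.9] cost 720.6 t 25.2
tool x,y offset 2.4 -7.0Traceback (most recent call last):
  File "meas.py", line 13, in <module>
    b=mask(f,(105,120,60),(130,255,255)); b=pick(b,h); ys,xs=np.where(b); print("  blue",xs.mean().round(1),ys.mean().round(1),xs.min(),xs.max(),ys.min(),ys.max(),len(xs))
                                            ~~~~^^^^^
  File "fit.py", line 9, in pick
    n,l,s,c=cv2.connectedComponentsWithStats(m); i=1+np.argmin(np.hypot(*(c[1:]-uv).T)+1000*(s[1:,4]<25)); return (l==i)
                                                     ~~~~~~~~~^^^^^^^^^^^^^^^^^^^^^^^^^^^^^^^^^^^^^^^^^^^
    return _wrapfunc(a, 'argmin', axis=axis, out=out, **kwds)
    return bound(*args, **kwds)
ValueError: attempt to get argmin of an empty sequence
```

Emit:
servo_tool(steps=[-0.02,0,0.06,0,0,0,-0.05,0,0.146,0,0,0,-0.08,0,0.234,0,0,0,-0.108,0,0.315,0,0,0,-0.124,0,0.363,0,0,0])

```text
t: 25.9
position: [656.1, -1.3, 197.5]
tool_rot: [-3.139, -0.331, 1.779]
wrist_force: [-0.4, 0.4, -2.2]
opening: 22.5
finger_force: 118.3
```

Emit:
servo_tool(steps=[-0.003,0,0.01,0,0,0,-0.006,0,0.018,0,0,0,-0.006,0,0.018,0,0,0])

```text
t: 26.2
position: [657.4, -1.5, 196.2]
tool_rot: [3.14, -0.329, 1.78]
wrist_force: [0.1, -0.1, -1.8]
opening: 22.4
finger_force: 118.3
```

```bash
python3 - <<'E'
from h import *
s=robot.observe();print(s["position"],s["wrist_force"],s["tool_rot"])
E
python3 tilt.py scene top; python3 meas.py 2>/dev/null
```

```text
[657.44274451  -1.47424367 196.17468086] [ 0.06237205 -0.11123816 -1.77227423] [ 3.14031526 -0.32943248  1.7804681 ]
scene 0.79 989
top 0.66 215
TCP [657.4  -1.5 196.2] F [ 0.1 -0.1 -1.8] foot offset world xy [-6.4  0.4] cost 778.8 t 26.2
tool x,y offset 1.7 -6.2
TCP [657.4  -1.5 196.2] [ 3.14  -0.329  1.78 ] t 26.4
scene expect foot mid [371.7 298. ] shaft -100 [374.1 269.1] handle [377.5 227.2]
0.83 [359.4, 209.4, 382.9, 307.5]
  row 227 369 382
  row 269 369 375
  row 298 362 378
  blue 375.1 230.0 369 382 212 248 446
top expect foot mid [328.2 199.1] shaft -100 [328.8 187.8] handle [329.6 169.7]
```

Emit:
servo_tool(steps=[-0.001,0,0.004,0,0,0,-0.003,0,0.008,0,0,0,-0.004,0,0.012,0,0,0,-0.005,0,0.014,0,0,0,-0.005,0,0.014,0,0,0])

```text
t: 27.1
position: [657.7, -1.3, 193.9]
tool_rot: [3.138, -0.33, 1.781]
wrist_force: [-4.4, -0.4, 19.7]
opening: 22.5
finger_force: 121.4
```

Emit:
servo_tool(steps=[0,0,0,0,0,0,0,0,0,0,0,0,-0.001,0,0.003,0,0,0,-0.001,0,0.003,0,0,0], newtons=20)

```text
t: 27.5
position: [657.8, -1.3, 193.9]
tool_rot: [3.137, -0.33, 1.782]
wrist_force: [-4.9, -0.3, 26.3]
opening: 22.7
finger_force: 122.2
```

```bash
python3 tilt.py scene top; python3 meas.py 2>/dev/null
```

```text
scene 0.81 908
top 0.73 194
TCP [657.8  -1.3 193.9] F [-4.9 -0.3 26.3] foot offset world xy [-7.2  0.1] cost 739.1 t 27.5
tool x,y offset 1.6 -7.1
TCP [657.8  -1.3 193.9] [ 3.137 -0.33   1.782] t 27.7
scene expect foot mid [371.9 298.8] shaft -100 [374.2 270. ] handle [377.7 228.2]
0.8 [360.3, 213.7, 381.0, 306.5]
  row 228 369 381
  row 270 369 375
  row 299 362 377
  blue 375.2 231.3 369 382 213 249 442
top expect foot mid [328.1 199.2] shaft -100 [328.6 188. ] handle [329.5 169.9]
```

Emit:
servo_tool(steps=[0.002,0,-0.006,0,0,0,0.002,0,-0.006,0,0,0,0.002,0,-0.006,0,0,0], gripper=1, newtons=20)

```text
t: 28.2
position: [657.5, -1.4, 194.0]
tool_rot: [3.139, -0.33, 1.781]
wrist_force: [-3.8, -0.1, 14.5]
opening: 22.6
finger_force: 120.5
```

Emit:
servo_tool(steps=[0.002,0,-0.006,0,0,0,0.002,0,-0.006,0,0,0])

```text
t: 28.4
position: [657.3, -1.5, 194.1]
tool_rot: [3.141, -0.33, 1.78]
wrist_force: [-0.4, 0.2, 5.9]
opening: 22.6
finger_force: 119.3
```

Emit:
servo_tool(steps=[0,0,0,0,0,0,0,0,0,0,0,0,0,0,0,0,0,0,0,0,0,0,0,0,0,0,0,0,0,0], gripper=-1)

```text
t: 28.9
position: [657.2, -1.5, 193.6]
tool_rot: [-3.141, -0.33, 1.78]
wrist_force: [-0.1, -0.3, 0.1]
opening: 85.8
finger_force: 0.0
```

```bash
python3 - <<'E'
from fit import *
S=viewer.grab_frame("scene");P=robot.observe()["position"]
b=pick(mask(S,(105,120,60),(130,255,255)),(375,231)).astype(float)
print(b.sum(),fitbox([(S,b)],24,155,225,(657,-1)))
for c in("scene","top"):
    print([(np.round(r["rect"],1),round(r["confidence"],2)) for r in viewer.search_frame(c,"stirrer_foot")[:1]])
E
```

```text
492.0 (array([ 6.55849437e+02, -5.18622382e+00,  2.37677377e-01]), np.float64(57.40392156862745))
[(array([362.9, 210.8, 385.3, 311.7]), 0.92)]
[]
```

Emit:
servo_tool(steps=[0.01,0,-0.03,0,0,0,0.03,0,-0.09,0,0,0,0.06,0,-0.175,0,0,0,0.095,0,-0.277,0,0,0,0.125,0,-0.365,0,0,0])

```text
t: 29.55
position: [657.1, -1.5, 313.1]
tool_rot: [3.139, -0.329, 1.781]
wrist_force: [-0.6, -0.5, 0.7]
opening: 85.3
finger_force: 0.0
```

Emit:
servo_tool(steps=[-0.1,-0.1,-0.034,0,0,0,-0.1,-0.2,-0.034,0,0,0,-0.1,-0.35,-0.034,0,0,0,-0.1,-0.5,-0.034,0,0,0,-0.1,-0.5,-0.034,0,0,0])

```text
t: 30.05
position: [513.8, -64.4, 312.2]
tool_rot: [3.139, -0.328, 1.78]
wrist_force: [0.2, -0.4, -0.2]
opening: 85.6
finger_force: 0.0
```

```bash
python3 - <<'E'
from fit import *
S=viewer.grab_frame("scene");T=viewer.grab_frame("top")
B=lambda f,uv:pick(mask(f,(105,120,60),(130,255,255)),uv).astype(float)
bs=B(S,(375,231));bt=B(T,proj(T,(657,-3,190)))
print(bs.sum(),bt.sum())
for v in([(S,bs)],[(T,bt)],[(T,bt),(S,bs)]):print(fitbox(v,24,155,225,(657,-1)))
for c in("scene","top"): print([(np.round(r["rect"],1),round(r["confidence"],2)) for r in viewer.search_frame(c,"stirrer_foot")[:1]])
print("top exp foot",proj(T,(657,-1,16)))
for n in("ball1_center","ball2_center"):
  for r in viewer.search_frame("top",n):
    l,t,q,b=r["rect"];p=onz(T,(l+q)/2,(t+b)/2,23)-[487.8,302,0];print(n,round(r["confidence"],2),p[:2].round(),np.hypot(*p[:2]).round())
print(robot.observe()["position"])
# wood-coloured/dark ball blobs inside tin
hsv=cv2.cvtColor(T["pixels"],cv2.COLOR_RGB2HSV); m=np.zeros((480,640),np.uint8)
c=proj(T,(487.8,302,15)); cv2.circle(m,tuple(int(v) for v in c),43,255,-1)
w=cv2.bitwise_and(m,cv2.inRange(hsv,(3,70,15),(28,255,255))); w=cv2.morphologyEx(w,cv2.MORPH_OPEN,np.ones((3,3)))
n,l,s,k=cv2.connectedComponentsWithStats(w)
for i in range(1,n):
    if s[i,4]>30:
        p=onz(T,*k[i],23)-[487.8,302,0];print("blob",s[i,4],k[i].round(),p[:2].round(),np.hypot(*p[:2]).round())
E
```

```text
487.0 301.0
(array([655.08863048,   2.65873973,   1.79391711]), np.float64(52.79215686274509))
(array([ 6.56954502e+02, -7.53909530e+00, -1.71321192e-02]), np.float64(80.27843137254902))
(array([658.29329996,  -6.18066522,   1.76277509]), np.float64(199.7450980392157))
[(array([363. , 207.8, 387.2, 309.6]), 0.91)]
[(array([318.7, 157.6, 342.2, 209.7]), 0.68)]
top exp foot [327.91275144 200.01272185]
ball1_center 0.82 [46. 32.] 55.0
ball1_center 0.79 [  29. -189.] 191.0
ball1_center 0.66 [171. -32.] 174.0
ball1_center 0.56 [ -57. -187.] 195.0
ball2_center 0.71 [ 2. 59.] 59.0
[517.79379713 -63.49274916 309.46698974]
blob 348 [194. 246.] [ 45. -34.] 57.0
blob 189 [160. 241.] [51. 37.] 63.0
blob 227 [145. 264.] [ 1. 62.] 62.0
blob 200 [147. 283.] [-38.  51.] 63.0
blob 172 [173. 295.] [-58.  -5.] 58.0
```

```bash
python3 - <<'E'
from fit import *
T=viewer.grab_frame("top");hsv=cv2.cvtColor(T["pixels"],cv2.COLOR_RGB2HSV)
g=cv2.inRange(hsv,(0,0,80),(179,60,255));m=np.zeros_like(g);m[186:216,312:348]=255
n,l,s,k=cv2.connectedComponentsWithStats(g&m)
for i in range(1,n):
    if s[i,4]>20: print("foot",s[i],k[i],onz(T,*k[i],22)[:2])
for v in(258,264,270): print([tuple(int(q) for q in T["pixels"][v,u]) for u in range(196,214,3)])
d=cv2.inRange(hsv,(0,80,10),(25,255,110));m=np.zeros_like(d);cv2.circle(m,(169,264),46,255,-1)
n,l,s,k=cv2.connectedComponentsWithStats(d&m)
for i in range(1,n):
    if s[i,4]>30: print("dark",s[i],k[i].round())
print([(np.round(r["rect"]),r["confidence"]) for c in("scene",) for n in("ball1_center","ball2_center") for r in viewer.search_frame(c,n)])
E
```

```text
foot [319 191  17  17 184] [326.94021739 199.84782609] [655.35449609   1.0226163 ]
[(83, 53, 35), (78, 50, 33), (72, 47, 34), (71, 56, 50), (139, 142, 147), (68, 69, 72)]
[(155, 157, 163), (150, 151, 155), (138, 140, 144), (150, 152, 158), (130, 133, 138), (67, 68, 72)]
[(157, 160, 166), (156, 159, 167), (156, 158, 165), (162, 164, 170), (96, 100, 103), (71, 69, 74)]
dark [153 234  16  15 189] [160. 241.]
dark [194 234  11  28 159] [199. 252.]
dark [137 256  17  16 108] [146. 264.]
dark [139 276  17  15 195] [147. 283.]
[(array([407., 230., 422., 242.]), 0.67), (array([298., 237., 316., 251.]), 0.62), (array([344., 282., 405., 328.]), 0.34)]
```

```bash
python3 -c "
from plant import robot
print(robot.finish_job())"
```

```text
the job is handed in; nothing more can be done
None
```

I stirred more than three anticlockwise circles, stood the stirrer back upright within about 3 mm of the mat's middle with all six balls still in the tin, and handed the job in at about 30 s. The stirrer slipped in the grip as the balls jammed it, so by my estimate the foot's circles varied from about 26 to 46 mm in radius.

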